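# Stack a driver module on its split heat sink for gluing

## Robot

A 6-joint arm with a two-finger parallel gripper is mounted at the origin on a cart in front of the work surface, level with it; the furniture and walls round the work are solid. World frame = base frame: x ahead of the robot, y to its left, z up, the work surface at z = 0. Lengths are in m, angles in rad, forces in N, time in s.
With the tool pointing down it reaches from about 0.275 to 0.725 m from the base axis. Payload 5.6 kg.
Tool frame: the origin (TCP) lies on the mounting face of the last link; the fingertips stand 173 mm ahead of it and the grasp point (between the pads) lies 155 mm ahead of it; z points along the fingers, y is the line along which they close (so a half turn about z gives the same grasp; the last joint's range is limited). The gripper opens to 85 mm and grips with 20 to 120 N. Pads are 22 mm wide; open, the fingers measure 114 mm over their backs; the gripper's body (76 mm by 85 mm) begins 54 mm behind the grasp point. The pads swing forward as they close: fully open they stand 13 mm farther back than shut.
Start: joints at [-0.839, 0.255, 0.108, 0, -1.424, -0.285], TCP at [0.238, -0.496, 0.405] pointing down, gripper open.
Joint ranges: [-2.95, 2.95], [-1.21, 1.97], [-1.09, 1.5], [-2.87, 1.71], [-2.94, -0.07], [-3.05, 3.05]. Speed limits (rad/s): [2.57, 2.57, 3.14, 3.14, 3.14, 3.14].

## Interface

Orientations are given as a rotation vector (axis times angle).
In Python, from bench import r gives the robot as it stands.
- The arm moves only by the tool arm_command, never from a script. Its argument "moves" is a list of rows, each an object with "xyz": the shift along the tool's x, y, z in mm, a list of three; "twist": the turn about the tool's z in rad. In form: [{"xyz": [dx, dy, dz], "twist": twist}, ...]. A call has 1 to 10 rows; each row is the pose to reach, as a shift and turn from the pose commanded when the call began, along the tool's axes at that moment; what a row does not reach only later rows make up. A row lasts 1/8 s, in which the tool goes at most 62.5 mm and 10.7 degrees, less where a joint would pass 70% of its speed; a pose out of reach is approached as far as the arm can. A call with a gripper value outside its range is refused whole. "jaw" is the finger opening in mm, from 0 to 85.4, set as the call begins (left out, the last holds). The fingers move at their own pace and stop on an object; the grip force is fixed at half the most. Time passes only in rows, so rows that repeat a pose let the fingers close. It gives the time, the measured TCP pose, the force and the opening at its end, in the units of the state.
- r.state(): the state, without advancing time (a new reading comes with each control period).
- r.camera(name): name is "scene" or "top" or "wrist"; returns a dict with "color" (400x640x3 uint8, red, green, blue), "K" (3x3 intrinsics, pixels), "R" (3x3) and "t" (3): a world point X has camera coordinates R X + t; the wrist camera has in their place "T_tool_cam" (4x4, takes a point from camera to tool coordinates, whose origin is the TCP and whose axes are the flange's). Camera axes: x right, y down, z forward; pixel columns grow to the right and rows downward; lengths in m; the calibration is good to about 2 mm. A picture is of the moment at which its call begins: read the wrist's pose just before it. There is no depth.
- r.job_done(): hands the job in, once; it reports no verdict.
The state is a dict: "time_s": time; "joints": joint angles; "joint_vel": joint speeds; "joint_torque": joint torques, N m; "ee_pos": TCP position; "orientation": TCP orientation; "wrist_force": force on the tool from outside, world axes, zero at the start; "moment": the same for the moment, N m; "opening": finger opening in m.
Only numpy, scipy, OpenCV 4.12 (cv2) and the standard library are available. Lean on these libraries where they do the work, as an engineer would, in place of code of your own. Each camera call takes 0.05 s, during which the arm holds its last target. There are 200 camera calls.

## Task

Stack up the driver module for gluing on the lower heat sink that is screwed to its foot plate: first lower the finned plate onto it so that its fins slide fully down between the upright fins, then lay the flat tin on the plate, stand the open potting case on the tin, and last lay the grey bar along the top of the case as a weight. Put each on only once the one below is in place, centre each on the one below to within 8 mm with the long sides in line, and let go of everything. Leave the tape measure, the side cutters and the marker where they are.

Things in the scene. Friction and masses are not known exactly. Their poses are not given: they have to be found in the camera images.
- base_sink: Lower heat sink, aluminium, fixed to the bench by a dark steel foot plate 66 x 84 x 5 mm with screw heads. Origin under its centre on the bench, x across the fins, y along them (foot plate's long side), z up. Floor 46 x 50 mm, top at z = 10 mm; four upright fins 4 mm thick, 50 mm long, at x = -21, -7, 7, 21 mm, round tips at z = 26 mm. Gaps 10 mm wide at x = -14, 0, 14 mm.
- base_top (a point): Centre between the fin tips of the lower heat sink, 26 mm above the bench, axes as base_sink: the middle of the finned plate's underside comes to rest here, so its point fin_plate_mid too.
- fin_plate_mid (a point): Loose finned plate, aluminium, standing on its fins, 28 mm high, 160 g: plate 52 (x) x 70 (y) x 14 mm thick, four small dark holes in its top, over three fins 4 mm thick, 14 mm deep, 70 mm long (y) at x = -14, 0, 14 mm. Point: its centre, 14 mm above the fin tips, at the plate's underside. Either way round fits, 3 mm play each side. Grasp across 52 mm: fingers then pass outside the lower fins.
- flat_tin_mid (a point): Flat plain aluminium tin, closed, 34 mm (x) x 62 mm (y) x 8 mm thick, 30 g, no holes. The point is its centre, 4 mm above its underside. Grasp it across the 34 mm.
- case_mid (a point): Empty black potting case, open at the top, 34 mm (x) x 62 mm (y) x 28 mm high, walls and floor 2 mm thick, 40 g. The point is the centre of its outer form, 14 mm above its underside. Grasp it across the 34 mm.
- bar_mid (a point): Dark grey fixture bar lying flat, 22 mm (x) x 118 mm (y) x 20 mm high, 110 g, with a groove along its top. The point is its centre, 10 mm above its underside. Grasp it across the 22 mm.
- tape_measure: Tape measure standing upright, 30 mm (x) x 68 mm (y) x 58 mm high; leave it alone. Origin under its centre.
- cutters: Side cutters with red handles, lying flat, 55 mm (x) x 165 mm (y) x 13 mm; leave them alone. Origin under their centre.
- marker: Black felt marker with a white band, lying, 17 mm (x) x 138 mm (y) x 17 mm; leave it alone. Origin under its centre.
Not all that is in view belongs to the job. There is more than one size of the part that bears flat_tin_mid; the job needs the smaller. Leave any blue look-alike of the part that bears fin_plate_mid alone.

How it is judged:
By the outcome, as a careful person would: the job done as asked, in the order asked, and still so for the second after the job is handed in, with the robot touching nothing.
It also fails if it takes over 112 s, if anything falls off the work surface, if the arm or the gripper's body presses on something with over 40 N, if the wrist force passes 120 N, or if a joint passes its speed limit or range.

## Working session

There is one attempt and no reset: what is moved stays moved. The work goes in short steps, Python scripts to look and compute and a tool call to move; the robot and the scene stay as the last step left them, time stands still between calls to the robot, and variables do not carry over. Pictures are saved under pics/ and viewed, on a budget of 14 in all, crops included, one or two more only if the job needs it, and the job is handed in when it is done.

Besides the shell and the picture viewer there is one more tool, called after "Call:" as a command line: name --argument value ..., lists and objects as JSON in quotes. arm_command: Moves the arm, as the interface text tells. Its arguments: {"type":"object","properties":{"moves":{"type":"array"},"jaw":{"type":"number"}},"required":["moves"]}

```bash
mkdir -p pics; ls; python3 - <<'E'
from bench import r
import cv2,numpy as np
print({k:np.round(v,3) for k,v in r.state().items()})
for n in ("scene","top","wrist"):
    c=r.camera(n); cv2.imwrite(f"pics/{n}0.png",c["color"][:,:,::-1])
    print(n,{k:np.round(v,4).tolist() for k,v in c.items() if k!="color"})
E
```

```text
pics
{'time_s': np.float64(0.0), 'joints': array([-8.390e-01,  2.560e-01,  1.070e-01, -1.000e-03, -1.424e+00,
       -2.850e-01]), 'joint_vel': array([-0.001,  0.002, -0.002, -0.001, -0.001, -0.001]), 'joint_torque': array([-0.0000e+00, -3.8662e+01,  2.3794e+01,  5.3650e+00, -6.0000e-03,
       -0.0000e+00]), 'ee_pos': array([ 0.238, -0.496,  0.404]), 'orientation': array([ 6.960e-01, -3.063e+00, -3.000e-03]), 'wrist_force': array([ 0.555, -1.13 ,  0.168]), 'moment': array([ 0.003, -0.023, -0.025]), 'opening': np.float64(0.085)}
scene {'K': [[498.1477, 0.0, 318.4747], [0.0, 498.1477, 192.4462], [0.0, 0.0, 1.0]], 'R': [[-0.797, -0.604, 0.0038], [-0.3322, 0.4332, -0.8379], [0.5044, -0.669, -0.5459]], 't': [0.4732, 0.2189, 1.0736]}
top {'K': [[431.9531, 0.0, 322.0388], [0.0, 431.9531, 200.3033], [0.0, 0.0, 1.0]], 'R': [[-0.0192, -0.9997, -0.0158], [-0.9979, 0.0202, -0.0623], [0.0626, 0.0145, -0.9979]], 't': [0.061, 0.5433, 1.2887]}
wrist {'K': [[285.5689, 0.0, 319.9434], [0.0, 285.5689, 199.5147], [0.0, 0.0, 1.0]], 'T_tool_cam': [[-0.0002, -0.9598, -0.2806, 0.0703], [1.0, -0.0002, 0.0001, 0.0011], [-0.0002, -0.2806, 0.9598, 0.0303], [0.0, 0.0, 0.0, 1.0]]}
```

View pics/top0.png

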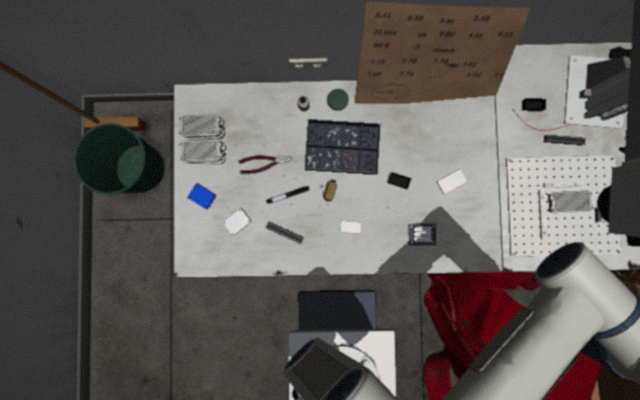

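View pics/scene0.png

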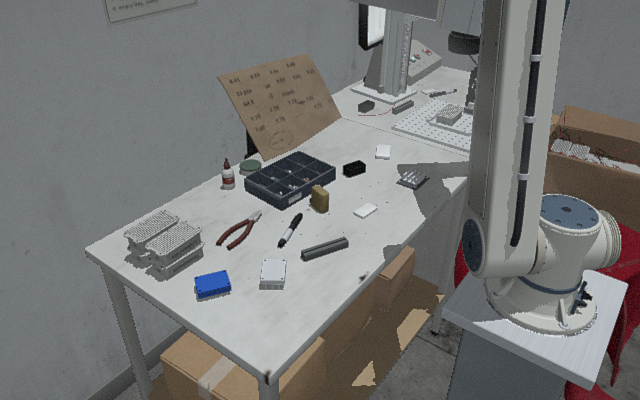

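Top view: blue plate decoy (201,195), bare finned plate (237,221), bar (285,232), white flat things (350,227) and (452,181), black case (399,181), base sink on dark foot (422,234), tape measure (330,190), marker (288,195), cutters (265,163).

```bash
cat > h.py <<'E'
from bench import r
import cv2,numpy as np
from scipy.spatial.transform import Rotation as Ro
def snap(n):
    s=r.state(); c=r.camera(n)
    if n=="wrist":
        T=np.eye(4);T[:3,:3]=Ro.from_rotvec(s["orientation"]).as_matrix();T[:3,3]=s["ee_pos"]
        W=T@np.array(c["T_tool_cam"]); c["R"]=W[:3,:3].T; c["t"]=-W[:3,:3].T@W[:3,3]
    return c
def cast(c,uv,z):
    uv=np.atleast_2d(np.asarray(uv,float)); R=np.array(c["R"]);t=np.array(c["t"])
    d=np.c_[uv,np.ones(len(uv))]@np.linalg.inv(c["K"]).T@R; o=-R.T@t
    return o+d*((z-o[2])/d[:,2])[:,None]
def proj(c,X):
    p=(np.atleast_2d(X)@np.array(c["R"]).T+c["t"])@np.array(c["K"]).T; return p[:,:2]/p[:,2:]
def rect(P):
    """xy points -> centre, (short,long), yaw of long side (deg)"""
    (cx,cy),(w,h),a=cv2.minAreaRect((P[:,:2]*1000).astype(np.float32))
    if w>h: w,h=h,w
    else: a+=90
    return np.round([cx,cy,w,h,(a+90)%180-90],1)
def go(x,y,z,yaw,frm=None):
    """shift (mm) and twist to put TCP at x,y,z (mm) with tool y at world angle yaw (deg, mod 180); frm=(x,y,z mm, yawdeg of tool y) or measured"""
    s=r.state(); p=s["ee_pos"]*1000; M=Ro.from_rotvec(s["orientation"]).as_matrix()
    ya=np.degrees(np.arctan2(M[1,1],M[0,1]))
    if frm is not None: p=np.array(frm[:3]);ya=frm[3]
    a=np.radians(ya); ty=np.array([np.cos(a),np.sin(a),0]);tz=np.array([0,0,-1.]);tx=np.cross(ty,tz)
    d=np.array([x,y,z])-p; tw=-((yaw-ya+90)%180-90)
    print("from",np.round(p,1),round(ya,1),"xyz",np.round([d@tx,d@ty,d@tz],1),"twist",round(np.radians(tw),3),"j6",np.round(s["joints"][5],2),"f",np.round(s["wrist_force"],1),"open",round(s["opening"]*1000,1),"t",round(s["time_s"],2))
E
python3 - <<'E'
from h import *
c=snap("top"); im=c["color"].astype(int)
g=cv2.cvtColor(c["color"],cv2.COLOR_RGB2GRAY).astype(int)
def f(name,u,v,w,h,m,z):
    sub=m[v-h:v+h,u-w:u+w].astype(np.uint8)
    n,l,st,ce=cv2.connectedComponentsWithStats(sub)
    k=1+np.argmax(st[1:,4]); y,x=np.nonzero(l==k)
    print(name,st[k,4],rect(cast(c,np.c_[x+u-w,y+v-h],z)))
print(g[221,205:265:3],g[195:240:3,350],g[232,410:440])
f("plate",237,221,20,18,g>205,.028)
f("tinA",350,227,16,12,g>205,.008)
f("tinB",452,181,20,16,g>205,.008)
f("case",399,181,16,12,g<80,.028)
f("bar",285,232,24,16,g<125,.02)
f("foot",422,234,16,13,g<75,.005)
print(cast(c,[[422,234]],.026))
big=cv2.resize(c["color"][140:260,180:480],None,fx=2.6,fy=2.6,interpolation=cv2.INTER_CUBIC)
cv2.imwrite("pics/topcrop.png",big[:,:,::-1])
E
```

```text
[180 183 181 174 175 170 173 208 212 214 213 216 216 221 200 145 183 180
 184 187] [180 174 172 170 175 178 177 177 175 211 222 221 215 177 181] [ 73  73  70  76 106 154 179 184 183 186 185 174 169 169 163 143 105  94
  96  95  85  69  51  33  31  39  61  73  78  79]
plate 307 [484.9 309.3  47.1  63.9 -53.1]
tinA 185 [463.6 -33.3  30.9  57.3  79.5]
tinB 321 [ 595.5 -347.1   40.    76.5  -62.1]
case 235 [ 599.7 -180.8   33.9   62.8   71.3]
bar 310 [450.8 164.7  25.  117.6  64.6]
foot 379 [ 438.4 -251.7   75.5   88.5   88.9]
[[ 0.43728034 -0.24560407  0.026     ]]
```

View pics/topcrop.png

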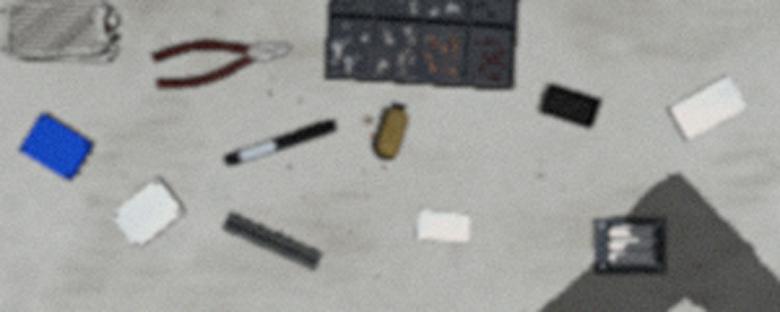

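Contrast and size: (350,227) measures ~31x57 mm (fits 34x62), (452,181) ~40x77 mm (the bigger one): the tin is (350,227). Plate at (237,221) is bare metal with holes, not the blue one at (201,195); the enlarged crop confirms both. Now a close look at the base on the way.

```bash
python3 -c "
from h import *
go(438,-250,330,0)"
```

```text
from [ 237.7 -495.9  404.1] 115.6 xyz [-286.9  135.2   74.1] twist -1.124 j6 -0.28 f [ 0.1  0.9 -0.7] open 85.3 t 0.2
```

Call:
arm_command --moves '[{"xyz": [-287, 135, 74], "twist": -1.124}, {"xyz": [-287, 135, 74], "twist": -1.124}, {"xyz": [-287, 135, 74], "twist": -1.124}, {"xyz": [-287, 135, 74], "twist": -1.124}, {"xyz": [-287, 135, 74], "twist": -1.124}, {"xyz": [-287, 135, 74], "twist": -1.124}, {"xyz": [-287, 135, 74], "twist": -1.124}, {"xyz": [-287, 135, 74], "twist": -1.124}, {"xyz": [-287, 135, 74], "twist": -1.124}, {"xyz": [-287, 135, 74], "twist": -1.124}]'

```text
time_s: 1.45
ee_pos: [0.4377, -0.2508, 0.3309]
orientation: [-2.219, 2.224, -0.001]
wrist_force: [-0.4, -0.2, -0.1]
opening: 0.0851
```

```bash
python3 -c "
from h import *
go(485,309,330,37)
c=snap('wrist'); cv2.imwrite('pics/wb.png',c['color'][:,:,::-1]); np.save('wb.npy',c,allow_pickle=True)
print(proj(c,[.438,-.25,.026]))"
```

```text
from [ 437.7 -250.8  330.9] 179.9 xyz [-559.9  -46.1    0.9] twist -0.648 j6 0.21 f [-0.4 -0.2 -0.1] open 85.1 t 1.45
[[320.19384137 190.22020166]]
```

View pics/wb.png

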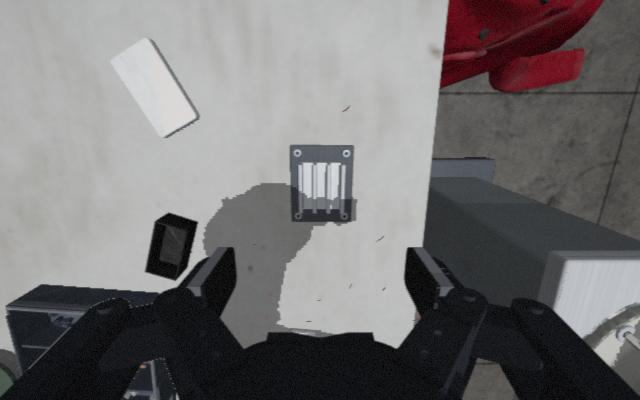

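Wrist view: base sink centred near (321,184), foot corners ~(290,145)-(356,222), screws at (297,153),(347,153),(298,216),(344,216); case at (171,245). Refine.

```bash
python3 - <<'E'
from h import *
c=np.load('wb.npy',allow_pickle=True).item()
b=cv2.resize(c["color"][135:235,275:375],None,fx=6,fy=6,interpolation=cv2.INTER_CUBIC)
cv2.imwrite("pics/wbz.png",b[:,:,::-1])
g=cv2.cvtColor(c["color"],cv2.COLOR_RGB2GRAY)
for v in (150,165,175,185,195,205): print(v,g[v,284:362].tolist())
print(g[136:232,294].tolist())
E
```

```text
150 [180, 180, 180, 181, 180, 146, 94, 86, 95, 101, 133, 174, 187, 188, 192, 174, 131, 102, 95, 95, 93, 91, 95, 94, 96, 95, 99, 95, 95, 95, 97, 96, 93, 94, 95, 94, 96, 97, 98, 94, 95, 99, 97, 99, 98, 97, 98, 99, 97, 96, 95, 96, 98, 96, 98, 100, 96, 95, 97, 111, 167, 196, 202, 198, 168, 121, 102, 95, 101, 122, 168, 185, 187, 189, 189, 188, 189, 189]
165 [181, 180, 182, 182, 178, 146, 91, 87, 93, 92, 95, 93, 97, 100, 147, 170, 173, 171, 155, 186, 207, 211, 209, 212, 213, 213, 209, 182, 158, 164, 175, 175, 181, 203, 213, 213, 211, 213, 212, 212, 209, 183, 142, 153, 170, 177, 183, 203, 215, 215, 213, 213, 214, 213, 186, 145, 120, 127, 153, 167, 169, 147, 114, 98, 96, 102, 99, 96, 97, 159, 184, 187, 187, 187, 189, 188, 189, 188]
175 [183, 184, 183, 183, 185, 181, 147, 97, 93, 93, 96, 91, 93, 85, 137, 180, 197, 185, 152, 180, 206, 209, 208, 211, 211, 211, 207, 176, 141, 169, 199, 196, 176, 194, 210, 208, 210, 210, 211, 209, 175, 127, 116, 154, 192, 197, 187, 200, 215, 214, 211, 212, 212, 209, 180, 124, 101, 139, 182, 193, 176, 132, 97, 95, 98, 98, 92, 93, 123, 169, 186, 188, 188, 187, 188,
[... 858 characters left out ...]
2, 91, 98, 113, 118, 119, 118, 121, 120, 119, 119, 109, 112, 117, 112, 106, 114, 119, 121, 120, 119, 118, 117, 118, 110, 107, 111, 116, 121, 170, 167, 127, 120, 120, 117, 119, 118, 118, 100, 94, 108, 115, 98, 73, 51, 47, 47, 46, 44, 47, 75, 99, 108, 110, 112, 163, 186, 188, 189, 188, 189]
[182, 182, 182, 183, 182, 182, 184, 181, 153, 97, 93, 95, 93, 104, 133, 162, 164, 162, 153, 134, 102, 96, 95, 94, 94, 95, 94, 92, 91, 95, 93, 94, 96, 92, 94, 94, 91, 92, 93, 96, 92, 94, 95, 94, 92, 93, 93, 92, 89, 93, 91, 55, 49, 46, 49, 45, 45, 49, 45, 51, 41, 47, 49, 47, 47, 46, 48, 47, 46, 48, 51, 46, 45, 50, 48, 51, 48, 55, 58, 65, 64, 48, 49, 44, 50, 65, 98, 105, 104, 104, 102, 104, 105, 101, 106, 102]
```

View pics/wbz.png

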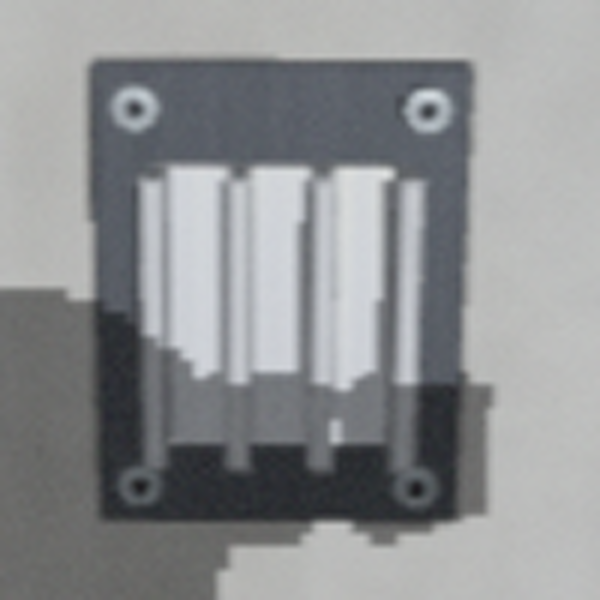

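```bash
python3 - <<'E'
from h import *
c=np.load('wb.npy',allow_pickle=True).item()
k=lambda a:(np.array(a)+.5)/6-.5+[275,135]
P=cast(c,k([[134,108],[428,110],[140,487],[414,488]]),.007)*1000
print(P.round(1),P.mean(0))
F=cast(c,k([[92,60],[472,60],[100,520],[458,520]]),.005)*1000
print(F.round(1),F.mean(0))
T=cast(c,k([[150,180],[237,180],[324,180],[411,180],[154,470],[239,470],[321,470],[403,470]]),.026)*1000
print(T.round(1),T.mean(0))
E
```

```text
[[ 461.7 -284.9    7. ]
 [ 411.6 -284.4    7. ]
 [ 462.3 -216.5    7. ]
 [ 412.6 -216.2    7. ]] [ 437.07172117 -250.48207774    7.        ]
[[ 468.8 -292.8    5. ]
 [ 404.2 -292.6    5. ]
 [ 470.  -209.3    5. ]
 [ 404.2 -209.2    5. ]] [ 436.80337715 -250.98458092    5.        ]
[[ 457.9 -275.6   26. ]
 [ 443.9 -275.6   26. ]
 [ 429.8 -275.6   26. ]
 [ 415.8 -275.5   26. ]
 [ 458.3 -226.2   26. ]
 [ 443.9 -226.2   26. ]
 [ 430.  -226.2   26. ]
 [ 416.2 -226.2   26. ]] [ 436.97493306 -250.89775297   26.        ]
```

Call:
arm_command --moves '[{"xyz": [-60, -5, 0], "twist": 0}, {"xyz": [-120, -10, 0], "twist": -0.15}, {"xyz": [-180, -15, 0], "twist": -0.3}, {"xyz": [-240, -20, 0], "twist": -0.45}, {"xyz": [-300, -25, 0], "twist": -0.6}, {"xyz": [-360, -30, 0], "twist": -0.648}, {"xyz": [-420, -35, 0], "twist": -0.648}, {"xyz": [-480, -40, 0], "twist": -0.648}, {"xyz": [-540, -46, 0], "twist": -0.648}, {"xyz": [-560, -46, 0], "twist": -0.648}]'

```text
time_s: 2.75
ee_pos: [0.4842, 0.3125, 0.33]
orientation: [2.814, -1.396, -0.0]
wrist_force: [-0.3, -0.3, -0.2]
opening: 0.0854
```

Call:
arm_command --moves '[{"xyz": [0, 0, 0], "twist": 0}, {"xyz": [0, 0, 0], "twist": 0}, {"xyz": [0, 0, 0], "twist": 0}]'

```text
time_s: 3.12
ee_pos: [0.4843, 0.3085, 0.3311]
orientation: [-2.812, 1.401, -0.0]
wrist_force: [0.2, 0.8, -0.1]
opening: 0.0854
```

```bash
python3 -c "
from h import *
go(485,309,330,37)
c=snap('wrist'); cv2.imwrite('pics/wp.png',c['color'][:,:,::-1]); np.save('wp.npy',c,allow_pickle=True)
print(proj(c,[.485,.309,.028]))"
```

```text
from [484.3 308.5 331.1] -143.0 xyz [ 0.  -0.9  1.1] twist 0.001 j6 -0.19 f [ 0.2  0.8 -0.1] open 85.4 t 3.12
[[320.401311   190.31187446]]
```

View pics/wp.png

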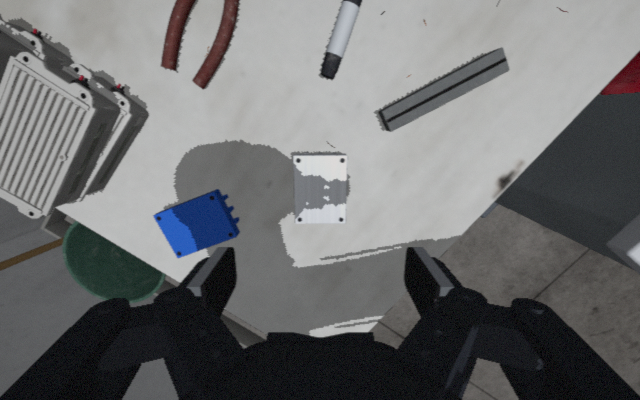

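Finned plate at (320,188), holes near (297,159),(345,159),(299,219),(342,219), long side vertical in view; blue plate (198,222) leaves finger room.

```bash
python3 - <<'E'
from h import *
c=np.load('wp.npy',allow_pickle=True).item()
g=cv2.cvtColor(c["color"],cv2.COLOR_RGB2GRAY)
h=[]
for u,v in ((298,159),(345,159),(299,219),(342,219)):
    s=g[v-4:v+5,u-4:u+5].astype(float); w=np.clip(np.median(s)-40-s,0,None); yy,xx=np.mgrid[:9,:9]
    h.append([u-4+(w*xx).sum()/w.sum(),v-4+(w*yy).sum()/w.sum()])
P=cast(c,h,.028)*1000; print(np.round(h,1).tolist(),P.round(1),P.mean(0))
d=P[0]-P[2]+P[1]-P[3]; e=P[1]-P[0]+P[3]-P[2]
yl=np.degrees(np.arctan2(d[1],d[0]))%180; ys=np.degrees(np.arctan2(e[1],e[0]))%180; print(yl,ys)
F=cast(c,[[293.5,152.5],[348.5,152.5],[346.5,223.5],[296,223.5]],.028)*1000;print(F.round(1),F.mean(0))
go(P.mean(0)[0],P.mean(0)[1],174,ys)
E
```

```text
[[297.9, 159.7], [342.0, 160.0], [299.0, 218.8], [340.7, 219.2]] [[520.4 297.8  28. ]
 [486.5 272.7  28. ]
 [484.4 345.9  28. ]
 [450.3 320.8  28. ]] [485.39695126 309.31350582  28.        ]
126.91866351563814 36.51656263249467
[[527.7 294.8  28. ]
 [486.  263.4  28. ]
 [442.7 320.8  28. ]
 [483.8 351.9  28. ]] [485.06651525 307.72647034  28.        ]
from [484.3 308.6 331.1] -143.0 xyz [ 1.000e-01 -1.300e+00  1.571e+02] twist 0.009 j6 -0.19 f [0.3 0.7 0.7] open 85.5 t 3.17
```

Call:
arm_command --moves '[{"xyz": [0, -1, 60], "twist": 0.009}, {"xyz": [0, -1, 115], "twist": 0.009}, {"xyz": [0, -1, 145], "twist": 0.009}, {"xyz": [0, -1, 157], "twist": 0.009}, {"xyz": [0, -1, 157], "twist": 0.009}, {"xyz": [0, -1, 157], "twist": 0.009}]'

```text
time_s: 3.92
ee_pos: [0.4856, 0.3108, 0.1754]
orientation: [-2.804, 1.41, -0.002]
wrist_force: [0.3, 0.6, 1.3]
opening: 0.0852
```

Call:
arm_command --moves '[{"xyz": [0, 0, 0], "twist": 0}, {"xyz": [0, 0, 0], "twist": 0}, {"xyz": [0, 0, 0], "twist": 0}, {"xyz": [0, 0, 0], "twist": 0}, {"xyz": [0, 0, 0], "twist": 0}, {"xyz": [0, 0, 0], "twist": 0}]' --jaw 40

```text
time_s: 4.68
ee_pos: [0.4852, 0.3106, 0.1748]
orientation: [-2.806, 1.41, -0.001]
wrist_force: [-1.5, -1.0, 5.8]
opening: 0.0509
```

Call:
arm_command --moves '[{"xyz": [0, 0, -30], "twist": 0}, {"xyz": [0, 0, -80], "twist": 0}, {"xyz": [0, 0, -120], "twist": 0}, {"xyz": [0, 0, -120], "twist": 0}, {"xyz": [0, 0, -120], "twist": 0}]'

```text
time_s: 5.3
ee_pos: [0.4844, 0.3101, 0.2924]
orientation: [2.805, -1.411, -0.002]
wrist_force: [-0.3, -1.0, -3.4]
opening: 0.0509
```

```bash
python3 -c "
from h import *
go(437,-251,290,-0.4)"
```

```text
from [484.4 310.1 292.4] -143.4 xyz [422.2 372.6   2.4] twist 0.646 j6 -0.2 f [-0.3 -1.  -3.4] open 50.9 t 5.3
```

Call:
arm_command --moves '[{"xyz": [35, 31, 0], "twist": 0.1}, {"xyz": [80, 70, 0], "twist": 0.22}, {"xyz": [126, 110, 0], "twist": 0.34}, {"xyz": [172, 150, 0], "twist": 0.46}, {"xyz": [218, 191, 0], "twist": 0.58}, {"xyz": [264, 232, 0], "twist": 0.646}, {"xyz": [310, 273, 0], "twist": 0.646}, {"xyz": [352, 310, 2], "twist": 0.646}, {"xyz": [390, 344, 2], "twist": 0.646}, {"xyz": [422, 372, 2], "twist": 0.646}]'

```text
time_s: 6.55
ee_pos: [0.437, -0.2519, 0.2897]
orientation: [2.211, -2.229, -0.005]
wrist_force: [1.2, 0.5, -1.1]
opening: 0.051
```

Call:
arm_command --moves '[{"xyz": [0, 0, 30], "twist": 0}, {"xyz": [0, 0, 60], "twist": 0}, {"xyz": [0, 0, 60], "twist": 0}, {"xyz": [0, 0, 60], "twist": 0}]'

```text
time_s: 7.05
ee_pos: [0.4383, -0.2503, 0.232]
orientation: [2.214, -2.228, 0.0]
wrist_force: [-0.2, 0.6, -1.5]
opening: 0.051
```

```bash
python3 -c "
from h import *
go(437,-251,200,-0.4)
c=snap('wrist'); np.save('wh.npy',c,allow_pickle=True)
s=snap('scene'); np.save('sh.npy',s,allow_pickle=True)
u,v=proj(s,[.437,-.251,.05])[0].astype(int);print(u,v)
a=cv2.resize(s['color'][v-60:v+60,u-60:u+60],(400,400),interpolation=2)
b=cv2.resize(c['color'][140:340,220:420],(400,400),interpolation=2)
cv2.imwrite('pics/h.png',np.hstack([a,b])[:,:,::-1])"
```

```text
from [ 438.3 -250.3  232. ] 179.6 xyz [ 0.8  1.3 32. ] twist 0.001 j6 0.2 f [-0.2  0.6 -1.5] open 51.0 t 7.05
414 165
```

View pics/h.png

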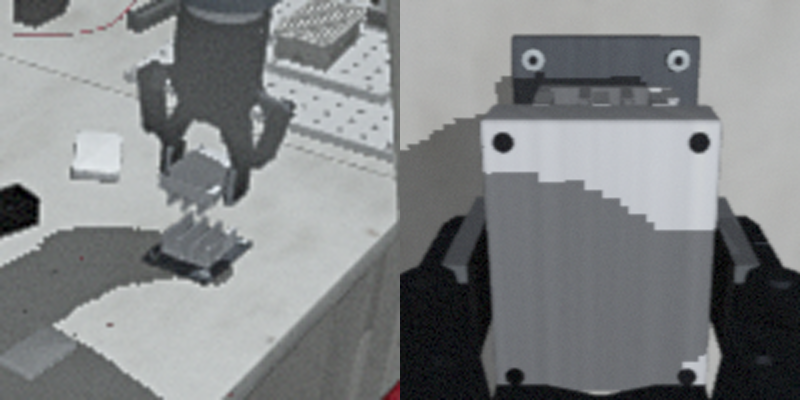

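Left: plate held level above the fins. Right: plate holes at crop (103,142),(300,142),(115,376),(286,376), foot screws (133,60),(279,60).

```bash
python3 - <<'E'
from h import *
c=np.load('wh.npy',allow_pickle=True).item()
k=lambda a:(np.array(a)+.5)/2-.5+[220,140]
H=cast(c,k([[103,142],[300,142],[115,376],[286,376]]),.085)*1000
S=cast(c,k([[133,60],[279,60]]),.007)*1000
print(H.round(1),H.mean(0),S.round(1),S.mean(0))
d=H[2]+H[3]-H[0]-H[1];print(np.degrees(np.arctan2(d[1],d[0])))
E
```

```text
[[ 459.3 -281.1   85. ]
 [ 416.9 -280.8   85. ]
 [ 459.7 -220.6   85. ]
 [ 417.7 -220.4   85. ]] [ 438.39249216 -250.70211135   85.        ] [[ 461.6 -284.7    7. ]
 [ 411.2 -284.4    7. ]] [ 436.38425337 -284.57370366    7.        ]
89.4184464494704
```

Call:
arm_command --moves '[{"xyz": [0, 1.5, 12], "twist": 0}, {"xyz": [0, 1.5, 24], "twist": 0}, {"xyz": [0, 1.5, 30], "twist": 0}, {"xyz": [0, 1.5, 34], "twist": 0}, {"xyz": [0, 1.5, 38], "twist": 0}, {"xyz": [0, 1.5, 38], "twist": 0}]'

```text
time_s: 7.9
ee_pos: [0.4365, -0.2502, 0.1935]
orientation: [2.213, -2.229, -0.001]
wrist_force: [-0.1, 0.3, -1.5]
opening: 0.0513
```

```bash
python3 -c "
from h import *
go(436.8,-250.8,187,-0.4)"
```

```text
from [ 436.5 -250.2  193.5] 179.6 xyz [ 0.6 -0.3  6.5] twist -0.0 j6 0.2 f [-0.1  0.3 -1.5] open 51.3 t 7.9
```

No contact force with the tips 7 mm inside the gaps. On down, and let go.

Call:
arm_command --moves '[{"xyz": [0, 0, 2], "twist": 0}, {"xyz": [0, 0, 4], "twist": 0}, {"xyz": [0, 0, 6], "twist": 0}, {"xyz": [0, 0, 6], "twist": 0}, {"xyz": [0, 0, 6], "twist": 0}]'

```text
time_s: 8.52
ee_pos: [0.4366, -0.2502, 0.1877]
orientation: [-2.214, 2.229, -0.0]
wrist_force: [0.4, -0.3, -1.1]
opening: 0.0513
```

```bash
python3 -c "
from h import *
go(436.8,-250.8,187,-0.4)"
```

```text
from [ 436.6 -250.2  187.7] 179.6 xyz [ 0.6 -0.2  0.7] twist -0.0 j6 0.2 f [ 0.4 -0.3 -1.1] open 51.3 t 8.53
```

Call:
arm_command --moves '[{"xyz": [0, 0, 1.5], "twist": 0}, {"xyz": [0, 0, 2], "twist": 0}, {"xyz": [0, 0, 2], "twist": 0}]'

```text
time_s: 8.9
ee_pos: [0.4367, -0.2502, 0.1867]
orientation: [-2.214, 2.229, -0.001]
wrist_force: [-1.7, 3.1, 7.3]
opening: 0.0511
```

Call:
arm_command --moves '[{"xyz": [0, 0, 0], "twist": 0}, {"xyz": [0, 0, 0], "twist": 0}, {"xyz": [0, 0, 0], "twist": 0}, {"xyz": [0, 0, 0], "twist": 0}, {"xyz": [0, 0, 0], "twist": 0}]' --jaw 85

```text
time_s: 9.52
ee_pos: [0.4366, -0.2502, 0.1856]
orientation: [2.214, -2.229, -0.0]
wrist_force: [-0.1, -0.7, 0.5]
opening: 0.0845
```

Call:
arm_command --moves '[{"xyz": [0, 0, -40], "twist": 0}, {"xyz": [0, 0, -100], "twist": 0}, {"xyz": [0, 0, -135], "twist": 0}, {"xyz": [0, 0, -135], "twist": 0}, {"xyz": [0, 0, -135], "twist": 0}]'

```text
time_s: 10.15
ee_pos: [0.4362, -0.25, 0.3199]
orientation: [2.213, -2.229, -0.002]
wrist_force: [0.3, 0.5, 0.3]
opening: 0.0848
```

```bash
python3 -c "
from h import *
go(463.6,-33.3,280,-10.5)
c=snap('wrist'); np.save('ws.npy',c,allow_pickle=True)
s=snap('scene'); np.save('ss.npy',s,allow_pickle=True)
u,v=proj(s,[.437,-.251,.03])[0].astype(int)
a=cv2.resize(s['color'][v-40:v+40,u-40:u+40],(400,400),interpolation=2)
u,v=proj(c,[.437,-.251,.03])[0].astype(int);print(u,v)
b=cv2.resize(c['color'][v-60:v+60,u-60:u+60],(400,400),interpolation=2)
cv2.imwrite('pics/seat.png',np.hstack([a,b])[:,:,::-1])"
```

```text
from [ 436.2 -250.   319.9] 179.6 xyz [-216.9  -25.8   39.9] twist 0.176 j6 0.2 f [0.3 0.5 0.3] open 84.8 t 10.15
319 192
```

View pics/seat.png

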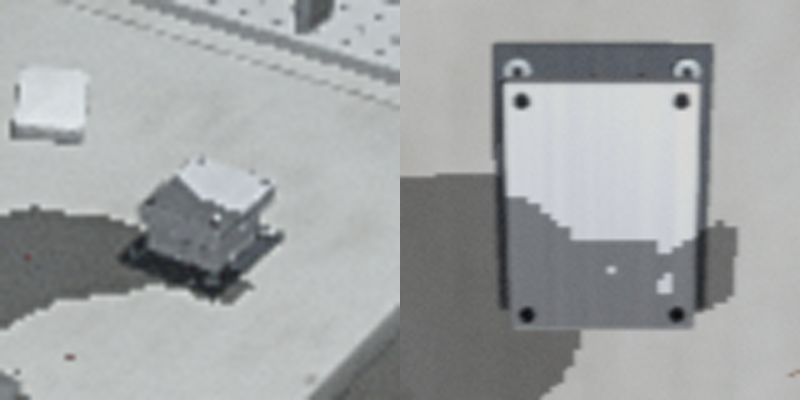

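Plate seated: no gap between the fins, contact came at the expected height; holes at crop (121,101),(282,101),(126,314),(277,314).

```bash
python3 - <<'E'
from h import *
c=np.load('ws.npy',allow_pickle=True).item()
H=cast(c,(np.array([[121,101],[282,101],[126,314],[277,314]])+.5)/(400/120)-.5+[259,132],.040)*1000
print(H.round(1),H.mean(0)); d=H[2]+H[3]-H[0]-H[1];print(np.degrees(np.arctan2(d[1],d[0])))
E
```

```text
[[ 458.  -281.1   40. ]
 [ 415.6 -280.8   40. ]
 [ 458.5 -221.1   40. ]
 [ 416.1 -220.8   40. ]] [ 437.02664589 -250.97992123   40.        ]
89.52947854612455
```

Call:
arm_command --moves '[{"xyz": [-50, -6, 10], "twist": 0.08}, {"xyz": [-105, -12, 20], "twist": 0.176}, {"xyz": [-160, -19, 30], "twist": 0.176}, {"xyz": [-205, -25, 40], "twist": 0.176}, {"xyz": [-217, -26, 40], "twist": 0.176}, {"xyz": [-217, -26, 40], "twist": 0.176}, {"xyz": [-217, -26, 40], "twist": 0.176}]'

```text
time_s: 11.12
ee_pos: [0.464, -0.0342, 0.2806]
orientation: [2.008, -2.416, -0.0]
wrist_force: [0.1, -0.2, -0.1]
opening: 0.0851
```

```bash
python3 - <<'E'
from h import *
c=snap('wrist'); cv2.imwrite('pics/wt.png',c['color'][:,:,::-1])
u,v=proj(c,[.4636,-.0333,.008])[0].astype(int);print(u,v)
g=cv2.cvtColor(c["color"],cv2.COLOR_RGB2GRAY); print(g[v,u-60:u+60:2].tolist())
m=(g>205).astype(np.uint8); n,l,st,ce=cv2.connectedComponentsWithStats(m)
for k in range(1,n):
    if st[k,4]>300: 
        y,x=np.nonzero(l==k); R=rect(cast(c,np.c_[x,y],.008)); print(st[k],R)
        if st[k,0]<u<st[k,0]+st[k,2] and st[k,1]<v<st[k,1]+st[k,3]: go(R[0],R[1],158,R[4]-90)
E
```

```text
320 199
[126, 123, 114, 108, 107, 104, 105, 105, 108, 108, 106, 107, 105, 107, 105, 106, 108, 102, 106, 105, 113, 132, 186, 210, 212, 213, 212, 214, 213, 213, 212, 210, 211, 212, 212, 211, 214, 212, 212, 212, 178, 182, 182, 184, 183, 181, 182, 181, 183, 181, 184, 182, 182, 184, 182, 182, 184, 183, 183, 185]
[ 300  165   39   46 1481] [462.5 -43.4  31.6  40.3  83.5]
from [463.9 -34.4 280.6] 169.4 xyz [  9.1  -0.2 122.6] twist -0.071 j6 -0.45 f [-0.1  0.6  0.2] open 85.1 t 11.18
```

View pics/wt.png

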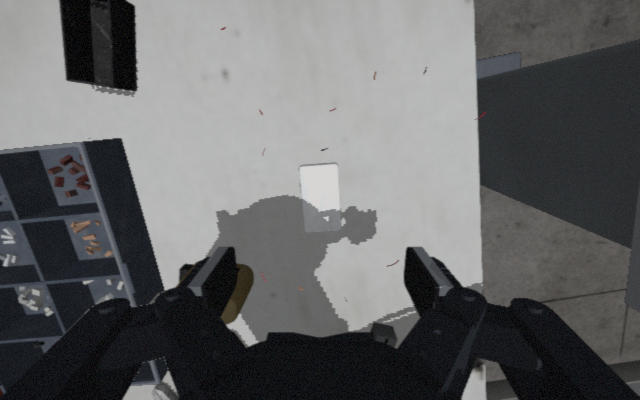

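Tin top at corners (300,164),(338,164),(341,232),(303,232), shadowed below; tape measure (235,290) partly behind the left finger.

```bash
python3 - <<'E'
from h import *
c=snap('wrist')
P=cast(c,[[300,164],[338.5,164],[340.5,232],[303,232]],.008)*1000
g=cv2.cvtColor(c["color"],cv2.COLOR_RGB2GRAY); print(g[210:240,322].tolist())
print(P.round(1)); R=rect(P/1000); print(R)
t=snap('top'); print("tape",cast(t,[[330,182],[330,190],[330,198]],.04)*1000)
go(R[0],R[1],160,R[4]-90)
E
```

```text
[203, 141, 126, 125, 126, 123, 120, 123, 124, 123, 124, 123, 124, 124, 126, 126, 123, 121, 120, 122, 121, 125, 108, 104, 106, 105, 102, 102, 104, 102]
[[475.1 -67.5   8. ]
 [442.8 -61.5   8. ]
 [451.4   0.5   8. ]
 [485.1  -5.8   8. ]]
[463.2 -33.5  34.3  63.4  80.8]
tape [[597.10369994  25.21309071  40.        ]
 [573.19859006  25.7007133   40.        ]
 [549.3487819   26.18720784  40.        ]]
from [464.  -34.3 280.8] 169.4 xyz [ -0.7   0.9 120.8] twist -0.024 j6 -0.45 f [1.  0.8 0.2] open 84.9 t 11.28
```

Call:
arm_command --moves '[{"xyz": [-0.7, 1, 50], "twist": -0.024}, {"xyz": [-0.7, 1, 90], "twist": -0.024}, {"xyz": [-0.7, 1, 107.5], "twist": -0.024}, {"xyz": [-0.7, 1, 107.5], "twist": -0.024}, {"xyz": [-0.7, 1, 107.5], "twist": -0.024}]' --jaw 60

```text
time_s: 11.9
ee_pos: [0.4637, -0.0328, 0.1741]
orientation: [-2.037, 2.39, -0.002]
wrist_force: [0.2, -0.3, -0.6]
opening: 0.0598
```

Call:
arm_command --moves '[{"xyz": [0, 0, 0], "twist": 0}, {"xyz": [0, 0, 0], "twist": 0}, {"xyz": [0, 0, 0], "twist": 0}, {"xyz": [0, 0, 0], "twist": 0}, {"xyz": [0, 0, 0], "twist": 0}, {"xyz": [0, 0, 0], "twist": 0}]' --jaw 25

```text
time_s: 12.65
ee_pos: [0.4637, -0.0325, 0.1746]
orientation: [-2.038, 2.389, -0.002]
wrist_force: [-2.2, 0.4, 7.3]
opening: 0.0316
```

```bash
python3 -c "
from h import *
go(437,-251,290,-0.5)"
```

```text
from [463.7 -32.5 174.6] 170.9 xyz [ 220.    -8.1 -115.4] twist -0.15 j6 -0.43 f [-2.2  0.4  7.3] open 31.6 t 12.65
```

Call:
arm_command --moves '[{"xyz": [0, 0, -15], "twist": 0}, {"xyz": [0, 0, -50], "twist": 0}, {"xyz": [0, 0, -100], "twist": 0}, {"xyz": [0, 0, -115], "twist": 0}, {"xyz": [60, -2, -115], "twist": -0.05}, {"xyz": [115, -4, -115], "twist": -0.1}, {"xyz": [165, -6, -115], "twist": -0.15}, {"xyz": [205, -8, -115], "twist": -0.15}, {"xyz": [220, -8, -115], "twist": -0.15}, {"xyz": [220, -8, -115], "twist": -0.15}]'

```text
time_s: 13.9
ee_pos: [0.436, -0.2514, 0.2883]
orientation: [-2.209, 2.233, -0.0]
wrist_force: [0.5, -0.2, -0.0]
opening: 0.0319
```

Call:
arm_command --moves '[{"xyz": [0, 0, 20], "twist": 0}, {"xyz": [0, 0, 40], "twist": 0}, {"xyz": [0, 0, 40], "twist": 0}, {"xyz": [0, 0, 40], "twist": 0}]'

```text
time_s: 14.4
ee_pos: [0.4368, -0.2505, 0.2491]
orientation: [-2.213, 2.23, -0.002]
wrist_force: [0.3, -0.2, -0.6]
opening: 0.0314
```

```bash
python3 -c "
from h import *
go(437,-251,214.6,-0.5)
c=snap('wrist'); np.save('wh2.npy',c,allow_pickle=True)
s=snap('scene')
u,v=proj(s,[.437,-.251,.06])[0].astype(int)
a=cv2.resize(s['color'][v-50:v+50,u-50:u+50],(400,400),interpolation=2)
b=cv2.resize(c['color'][140:340,220:420],(400,400),interpolation=2)
cv2.imwrite('pics/h2.png',np.hstack([a,b])[:,:,::-1])"
```

```text
from [ 436.8 -250.5  249.1] 179.6 xyz [ 0.5 -0.2 34.5] twist 0.001 j6 0.2 f [ 0.3 -0.2 -0.6] open 31.4 t 14.4
```

View pics/h2.png

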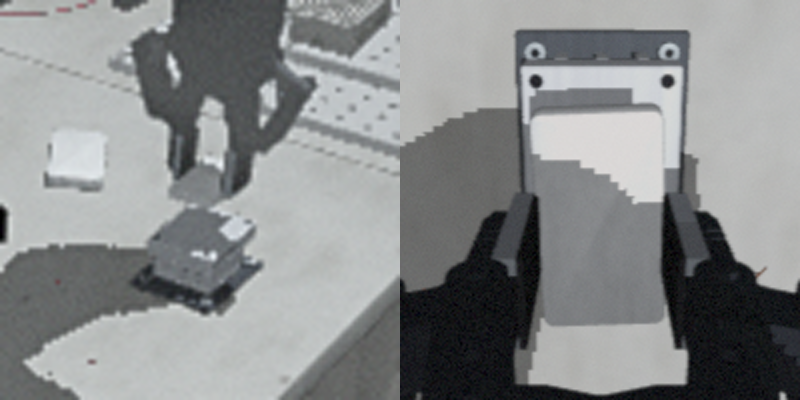

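Tin held level; its top corners at right-crop (131,110),(263,110),(143,326),(263,322).

```bash
python3 - <<'E'
from h import *
c=np.load('wh2.npy',allow_pickle=True).item()
H=cast(c,(np.array([[131,110],[263,110],[143,325],[263,323]])+.5)/2-.5+[220,140],.0825)*1000
print(H.round(1),H.mean(0))
H=cast(c,(np.array([[136,81],[268,81]])+.5)/2-.5+[220,140],.04)*1000
print(H.round(1),H.mean(0))
E
```

```text
[[ 454.2 -283.1   82.5]
 [ 421.6 -282.9   82.5]
 [ 453.5 -221.2   82.5]
 [ 420.2 -221.6   82.5]] [ 437.35272842 -252.17223141   82.5       ]
[[ 457.7 -281.1   40. ]
 [ 415.5 -280.8   40. ]] [ 436.62446898 -280.96162901   40.        ]
```

Call:
arm_command --moves '[{"xyz": [-1, 0, 12], "twist": 0}, {"xyz": [-1, 0, 24], "twist": 0}, {"xyz": [-1, 0, 30], "twist": 0}, {"xyz": [-1, 0, 33], "twist": 0}, {"xyz": [-1, 0, 34], "twist": 0}, {"xyz": [-1, 0, 34.5], "twist": 0}, {"xyz": [-1, 0, 34.5], "twist": 0}]'

```text
time_s: 15.38
ee_pos: [0.436, -0.25, 0.2146]
orientation: [2.211, -2.231, -0.0]
wrist_force: [-3.8, 2.3, 6.7]
opening: 0.0321
```

Call:
arm_command --moves '[{"xyz": [0, 0, 0.5], "twist": 0}, {"xyz": [0, 0, 0.5], "twist": 0}]'

```text
time_s: 15.62
ee_pos: [0.436, -0.25, 0.2145]
orientation: [2.212, -2.231, 0.0]
wrist_force: [-5.0, 3.7, 11.4]
opening: 0.0319
```

Contact at the expected height. Release, rise and move over the case.

Call:
arm_command --moves '[{"xyz": [0, 0, 0], "twist": 0}, {"xyz": [0, 0, 0], "twist": 0}, {"xyz": [0, 0, 0], "twist": 0}, {"xyz": [0, 0, 0], "twist": 0}]' --jaw 60

```text
time_s: 16.12
ee_pos: [0.4363, -0.2501, 0.213]
orientation: [2.211, -2.231, -0.0]
wrist_force: [-0.2, 0.1, 0.3]
opening: 0.0606
```

Call:
arm_command --moves '[{"xyz": [0, 0, -40], "twist": 0}, {"xyz": [0, 0, -90], "twist": 0}, {"xyz": [0, 0, -120], "twist": 0}, {"xyz": [0, 0, -120], "twist": 0}, {"xyz": [0, 0, -120], "twist": 0}]'

```text
time_s: 16.75
ee_pos: [0.436, -0.2499, 0.3325]
orientation: [2.211, -2.232, -0.002]
wrist_force: [0.6, -0.2, -0.0]
opening: 0.0597
```

```bash
python3 -c "
from h import *
go(599.7,-180.8,310,-18.7)
c=snap('wrist'); np.save('ws2.npy',c,allow_pickle=True)
u,v=proj(c,[.437,-.251,.04])[0].astype(int);print(u,v)
b=cv2.resize(c['color'][v-60:v+60,u-60:u+60],(480,480),interpolation=2)
cv2.imwrite('pics/s2.png',b[:,:,::-1])"
```

```text
from [ 436.  -249.9  332.5] 179.5 xyz [ -70.6 -163.    22.5] twist 0.317 j6 0.2 f [ 0.6 -0.2 -0. ] open 59.7 t 16.75
318 191
```

View pics/s2.png

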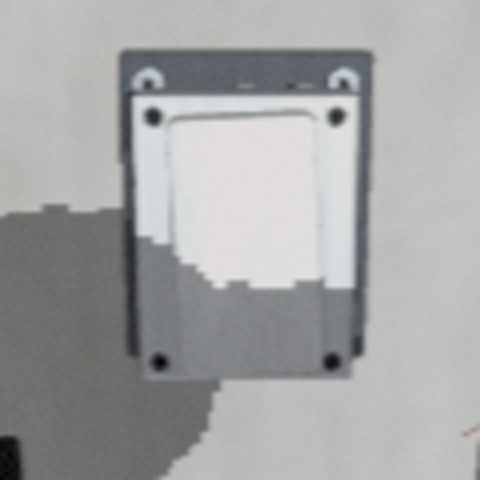

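Tin lies on the plate, inside the four holes, turned ~2°; corners ~(170,116),(317,111),(322,365),(177,370).

```bash
python3 - <<'E'
from h import *
c=np.load('ws2.npy',allow_pickle=True).item()
k=lambda a:(np.array(a)+.5)/4-.5+[258,131]
H=cast(c,k([[170,116],[317,111],[322,365],[177,370]]),.048)*1000
print(H.round(1),H.mean(0),rect(H/1000))
H=cast(c,k([[153,116],[337,116],[160,361],[332,361]]),.04)*1000
print(H.round(1),H.mean(0))
E
```

```text
[[ 453.5 -282.4   48. ]
 [ 420.7 -283.2   48. ]
 [ 419.1 -222.9   48. ]
 [ 453.5 -222.    48. ]] [ 436.70109778 -252.59992688   48.        ] [ 437.1 -252.6   34.4   60.4  -88.5]
[[ 457.9 -281.2   40. ]
 [ 415.7 -280.8   40. ]
 [ 458.2 -221.3   40. ]
 [ 416.1 -220.9   40. ]] [ 436.97701156 -251.05380874   40.        ]
```

Call:
arm_command --moves '[{"xyz": [-20, -46, 5], "twist": 0.15}, {"xyz": [-40, -95, 15], "twist": 0.317}, {"xyz": [-60, -140, 22], "twist": 0.317}, {"xyz": [-70, -163, 22], "twist": 0.317}, {"xyz": [-70, -163, 22], "twist": 0.317}, {"xyz": [-70, -163, 22], "twist": 0.317}, {"xyz": [-70, -163, 22], "twist": 0.317}]' --jaw 85

```text
time_s: 17.68
ee_pos: [0.5992, -0.1819, 0.3112]
orientation: [1.831, -2.553, -0.0]
wrist_force: [0.5, 0.3, 0.2]
opening: 0.0848
```

```bash
python3 - <<'E'
from h import *
go(599.7,-180.8,310,-18.7)
c=snap('wrist'); np.save('wc.npy',c,allow_pickle=True)
u,v=proj(c,[.5997,-.1808,.028])[0].astype(int);print(u,v)
b=cv2.resize(c['color'][v-60:v+60,u-60:u+60],(480,480),interpolation=2)
cv2.imwrite('pics/c2.png',b[:,:,::-1])
E
```

```text
from [ 599.2 -181.9  311.2] 161.3 xyz [-1.2 -0.1  1.2] twist -0.0 j6 -0.28 f [0.5 0.3 0.2] open 84.8 t 17.68
319 196
```

View pics/c2.png

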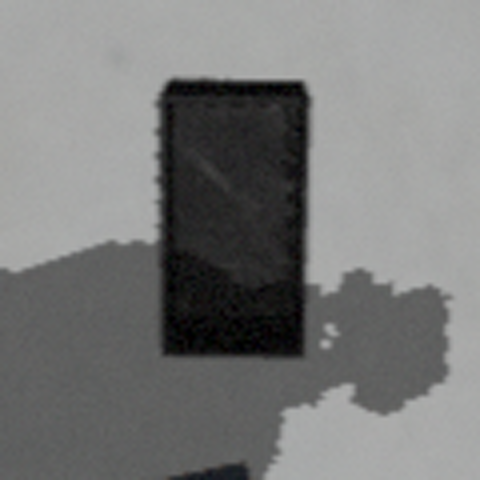

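Case seen from above: rim corners crop (164,95),(307,95),(303,354),(163,354), the band above row 95 is its end wall.

```bash
python3 - <<'E'
from h import *
c=np.load('wc.npy',allow_pickle=True).item()
k=lambda a:(np.array(a)+.5)/4-.5+[259,136]
H=cast(c,k([[160,95],[309,95],[303,354],[163,354]]),.028)*1000
R=rect(H/1000);print(H.round(1),H.mean(0),R)
go(R[0],R[1],185,-18.7)
E
```

```text
[[ 606.3 -219.1   28. ]
 [ 575.  -208.5   28. ]
 [ 595.1 -150.5   28. ]
 [ 626.5 -161.2   28. ]] [ 600.74217886 -184.82527714   28.        ] [ 600.8 -184.8   33.1   61.6   70.8]
from [ 599.2 -181.9  311.4] 161.3 xyz [  2.2  -2.4 126.4] twist -0.0 j6 -0.28 f [-0.   0.4  0.9] open 85.0 t 17.73
```

Call:
arm_command --moves '[{"xyz": [2, -2.5, 60], "twist": 0.009}, {"xyz": [2, -2.5, 105], "twist": 0.009}, {"xyz": [2, -2.5, 128], "twist": 0.009}, {"xyz": [2, -2.5, 134], "twist": 0.009}, {"xyz": [2, -2.5, 134], "twist": 0.009}, {"xyz": [2, -2.5, 134], "twist": 0.009}]'

```text
time_s: 18.48
ee_pos: [0.6022, -0.1843, 0.1789]
orientation: [-1.819, 2.559, -0.003]
wrist_force: [0.5, 0.3, -0.2]
opening: 0.0853
```

Call:
arm_command --moves '[{"xyz": [0, 0, 0], "twist": 0}, {"xyz": [0, 0, 0], "twist": 0}, {"xyz": [0, 0, 0], "twist": 0}, {"xyz": [0, 0, 0], "twist": 0}, {"xyz": [0, 0, 0], "twist": 0}, {"xyz": [0, 0, 0], "twist": 0}, {"xyz": [0, 0, 0], "twist": 0}]' --jaw 28

```text
time_s: 19.35
ee_pos: [0.6019, -0.1842, 0.1777]
orientation: [-1.82, 2.56, -0.001]
wrist_force: [0.1, 0.8, 4.5]
opening: 0.0331
```

Call:
arm_command --moves '[{"xyz": [0, 0, -20], "twist": 0}, {"xyz": [0, 0, -70], "twist": 0}, {"xyz": [0, 0, -110], "twist": 0}, {"xyz": [0, 0, -110], "twist": 0}, {"xyz": [0, 0, -110], "twist": 0}]'

```text
time_s: 19.98
ee_pos: [0.6011, -0.1841, 0.2858]
orientation: [1.819, -2.56, -0.003]
wrist_force: [-0.6, -0.1, -1.2]
opening: 0.0332
```

```bash
python3 -c "
from h import *
go(437,-252,285,0.5)"
```

```text
from [ 601.1 -184.1  285.8] 160.8 xyz [118.2 132.6   0.8] twist -0.344 j6 -0.29 f [-0.6 -0.1 -1.2] open 33.2 t 19.98
```

Call:
arm_command --moves '[{"xyz": [35, 39, 0], "twist": -0.1}, {"xyz": [70, 79, 0], "twist": -0.22}, {"xyz": [100, 112, 0], "twist": -0.344}, {"xyz": [118, 132.5, 0], "twist": -0.344}, {"xyz": [118, 132.5, 20], "twist": -0.344}, {"xyz": [118, 132.5, 30], "twist": -0.344}, {"xyz": [118, 132.5, 30], "twist": -0.344}, {"xyz": [118, 132.5, 30], "twist": -0.344}]'

```text
time_s: 20.98
ee_pos: [0.4381, -0.252, 0.2572]
orientation: [2.232, -2.211, -0.0]
wrist_force: [-0.3, 0.2, 0.2]
opening: 0.033
```

```bash
python3 -c "
from h import *
go(437,-252,225.7,0.5)
c=snap('wrist'); np.save('wh3.npy',c,allow_pickle=True)
s=snap('scene')
u,v=proj(s,[.437,-.251,.06])[0].astype(int)
a=cv2.resize(s['color'][v-50:v+50,u-50:u+50],(400,400),interpolation=2)
b=cv2.resize(c['color'][140:340,220:420],(400,400),interpolation=2)
b=(255*(b/255.)**.6).astype(np.uint8)
cv2.imwrite('pics/h3.png',np.hstack([a,b])[:,:,::-1])"
```

```text
from [ 438.1 -252.   257.2] -179.5 xyz [-0.   1.1 31.5] twist 0.001 j6 0.22 f [-0.3  0.2  0.2] open 33.0 t 20.98
```

View pics/h3.png

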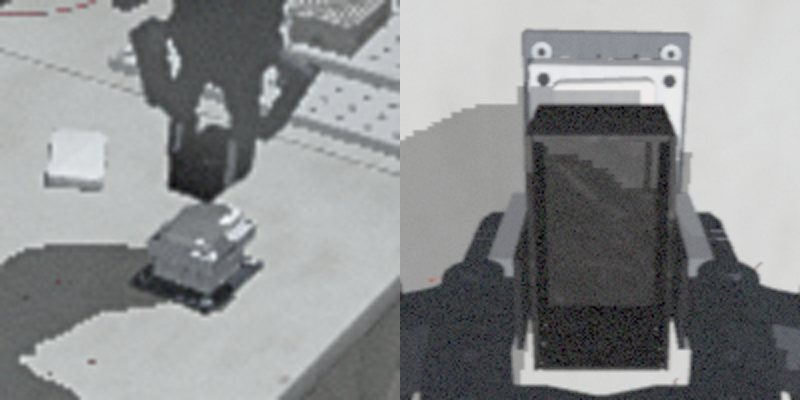

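Case held upright; rim corners crop (126,136),(277,136),(269,370),(134,370).

```bash
python3 - <<'E'
from h import *
c=np.load('wh3.npy',allow_pickle=True).item()
H=cast(c,(np.array([[126,136],[277,136],[269,370],[134,370]])+.5)/2-.5+[220,140],.1075)*1000
print(H.round(1),H.mean(0))
H=cast(c,(np.array([[154,82],[254,82]])+.5)/2-.5+[220,140],.048)*1000
print(H.round(1))
E
```

```text
[[ 455.  -283.   107.5]
 [ 421.9 -283.3  107.5]
 [ 421.  -221.9  107.5]
 [ 454.7 -221.5  107.5]] [ 438.14487474 -252.40634303  107.5       ]
[[ 453.6 -281.9   48. ]
 [ 421.5 -282.2   48. ]]
```

Call:
arm_command --moves '[{"xyz": [0, 1, 12], "twist": 0}, {"xyz": [0, 1, 22], "twist": 0}, {"xyz": [0, 1, 27], "twist": 0}, {"xyz": [0, 1, 30], "twist": 0}, {"xyz": [0, 1, 31.5], "twist": 0}, {"xyz": [0, 1, 31.5], "twist": 0}]'

```text
time_s: 21.82
ee_pos: [0.4368, -0.2521, 0.2259]
orientation: [-2.231, 2.211, -0.001]
wrist_force: [-0.5, 0.6, 1.0]
opening: 0.0326
```

Call:
arm_command --moves '[{"xyz": [0, 0, 0.5], "twist": 0}, {"xyz": [0, 0, 0.5], "twist": 0}, {"xyz": [0, 0, 0.5], "twist": 0}]'

```text
time_s: 22.2
ee_pos: [0.4368, -0.2521, 0.2256]
orientation: [-2.231, 2.211, -0.001]
wrist_force: [-0.7, 1.5, 4.2]
opening: 0.0329
```

Contact at the expected height; release and rise, then to the bar.

Call:
arm_command --moves '[{"xyz": [0, 0, 0], "twist": 0}, {"xyz": [0, 0, 0], "twist": 0}, {"xyz": [0, 0, 0], "twist": 0}, {"xyz": [0, 0, 0], "twist": 0}]' --jaw 60

```text
time_s: 22.7
ee_pos: [0.4367, -0.2521, 0.2251]
orientation: [2.231, -2.211, -0.0]
wrist_force: [-0.3, 0.1, 0.0]
opening: 0.06
```

Call:
arm_command --moves '[{"xyz": [0, 0, -40], "twist": 0}, {"xyz": [0, 0, -90], "twist": 0}, {"xyz": [0, 0, -110], "twist": 0}, {"xyz": [0, 0, -110], "twist": 0}, {"xyz": [0, 0, -110], "twist": 0}]'

```text
time_s: 23.32
ee_pos: [0.4364, -0.2519, 0.334]
orientation: [2.231, -2.211, -0.003]
wrist_force: [-0.4, -0.5, 0.8]
opening: 0.0603
```

```bash
python3 -c "
from h import *
go(450.8,164.7,315,-25.4)
c=snap('wrist'); np.save('ws3.npy',c,allow_pickle=True)
u,v=proj(c,[.437,-.251,.06])[0].astype(int);print(u,v)
b=cv2.resize(c['color'][v-60:v+60,u-60:u+60],(480,480),interpolation=2)
b=(255*(b/255.)**.6).astype(np.uint8)
cv2.imwrite('pics/s3.png',b[:,:,::-1])"
```

```text
from [ 436.4 -251.9  334. ] -179.5 xyz [-416.5  -18.1   19. ] twist 0.452 j6 0.22 f [-0.4 -0.5  0.8] open 60.3 t 23.32
319 198
```

View pics/s3.png

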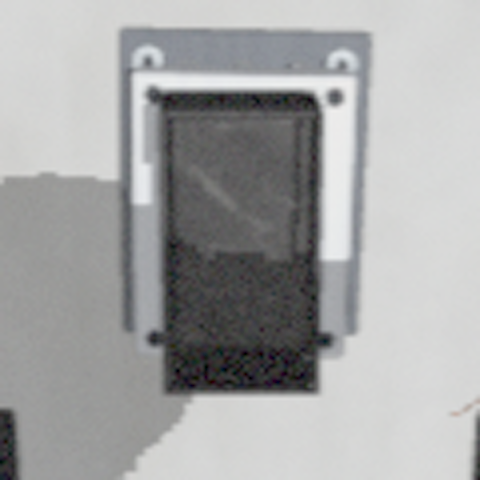

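Case stands square on the tin; rim corners crop (159,110),(322,111),(319,391),(165,391).

Call:
arm_command --moves '[{"xyz": [-50, -2, 5], "twist": 0.1}, {"xyz": [-105, -5, 10], "twist": 0.25}, {"xyz": [-160, -7, 15], "twist": 0.4}, {"xyz": [-215, -9, 19], "twist": 0.452}, {"xyz": [-270, -12, 19], "twist": 0.452}, {"xyz": [-325, -14, 19], "twist": 0.452}, {"xyz": [-380, -16, 19], "twist": 0.452}, {"xyz": [-416, -18, 19], "twist": 0.452}, {"xyz": [-416, -18, 19], "twist": 0.452}, {"xyz": [-416, -18, 19], "twist": 0.452}]'

```text
time_s: 24.62
ee_pos: [0.4507, 0.1637, 0.3152]
orientation: [1.678, -2.653, 0.0]
wrist_force: [0.1, -0.8, 0.9]
opening: 0.06
```

```bash
python3 - <<'E'
from h import *
c=np.load('ws3.npy',allow_pickle=True).item()
H=cast(c,(np.array([[159,110],[322,111],[319,391],[165,391]])+.5)/4-.5+[259,138],.076)*1000
print(H.round(1),H.mean(0),rect(H/1000))
go(450.8,164.7,315,-25.4)
c=snap('wrist'); np.save('wr.npy',c,allow_pickle=True)
u,v=proj(c,[.4508,.1647,.02])[0].astype(int);print(u,v)
b=cv2.resize(c['color'][v-75:v+75,u-75:u+75],(600,600),interpolation=2)
cv2.imwrite('pics/r.png',b[:,:,::-1])
E
```

```text
[[ 453.9 -283.5   76. ]
 [ 421.2 -283.6   76. ]
 [ 420.1 -222.8   76. ]
 [ 453.3 -222.5   76. ]] [ 437.11594102 -253.08502211   76.        ] [ 437.  -253.1   33.2   61.   -89.5]
from [450.7 163.7 315.2] 154.6 xyz [-0.9  0.3  0.2] twist 0.001 j6 -1.12 f [ 0.1 -0.8  0.9] open 60.0 t 24.62
319 193
```

View pics/r.png

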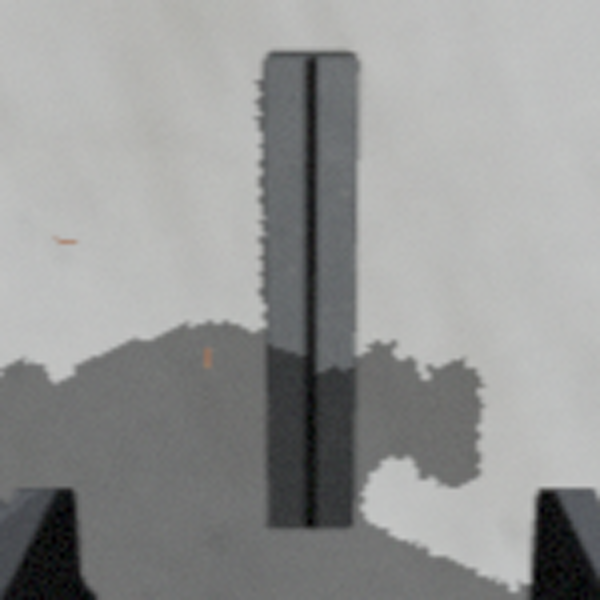

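Bar along the view's vertical, groove from (311,57) to (310,526).

```bash
python3 - <<'E'
from h import *
c=np.load('wr.npy',allow_pickle=True).item()
H=cast(c,(np.array([[311,57],[310,526]])+.5)/4-.5+[244,118],.02)*1000
d=H[1]-H[0]; m=H.mean(0); y=np.degrees(np.arctan2(d[1],d[0])); print(H.round(1),m,np.linalg.norm(d),y)
go(m[0],m[1],174.5,y-90)
E
```

```text
[[424.7 113.4  20. ]
 [474.6 218.4  20. ]] [449.65355222 165.92634058  20.        ] 116.28311441821381 64.5751410216563
from [450.7 163.4 315.5] 154.6 xyz [ -1.8   2.1 141. ] twist 0.0 j6 -1.12 f [ 0.2  0.4 -0. ] open 59.9 t 24.68
```

Call:
arm_command --moves '[{"xyz": [-2, 2, 60], "twist": 0}, {"xyz": [-2, 2, 110], "twist": 0}, {"xyz": [-2, 2, 132], "twist": 0}, {"xyz": [-2, 2, 138.5], "twist": 0}, {"xyz": [-2, 2, 138.5], "twist": 0}, {"xyz": [-2, 2, 138.5], "twist": 0}]'

```text
time_s: 25.42
ee_pos: [0.4505, 0.1668, 0.1789]
orientation: [-1.678, 2.653, 0.0]
wrist_force: [0.3, 0.5, -0.7]
opening: 0.0601
```

Call:
arm_command --moves '[{"xyz": [0, 0, 0], "twist": 0}, {"xyz": [0, 0, 0], "twist": 0}, {"xyz": [0, 0, 0], "twist": 0}, {"xyz": [0, 0, 0], "twist": 0}, {"xyz": [0, 0, 0], "twist": 0}, {"xyz": [0, 0, 0], "twist": 0}, {"xyz": [0, 0, 0], "twist": 0}]' --jaw 15

```text
time_s: 26.3
ee_pos: [0.4502, 0.1669, 0.1784]
orientation: [-1.679, 2.654, -0.0]
wrist_force: [-0.5, -0.7, 5.6]
opening: 0.0205
```

Call:
arm_command --moves '[{"xyz": [0, 0, -20], "twist": 0}, {"xyz": [0, 0, -70], "twist": 0}, {"xyz": [0, 0, -120], "twist": 0}, {"xyz": [0, 0, -130], "twist": 0}, {"xyz": [0, 0, -130], "twist": 0}, {"xyz": [0, 0, -130], "twist": 0}]'

```text
time_s: 27.05
ee_pos: [0.4495, 0.1665, 0.306]
orientation: [1.677, -2.653, -0.0]
wrist_force: [1.2, 0.1, -1.4]
opening: 0.0204
```

```bash
python3 -c "
from h import *
go(437,-252.6,305,0)"
```

```text
from [449.5 166.5 306. ] 154.6 xyz [ 383.9 -168.5    1. ] twist -0.443 j6 -1.13 f [ 1.2  0.1 -1.4] open 20.4 t 27.05
```

Call:
arm_command --moves '[{"xyz": [40, -17, 0], "twist": -0.08}, {"xyz": [90, -39, 0], "twist": -0.2}, {"xyz": [142, -62, 0], "twist": -0.32}, {"xyz": [194, -85, 0], "twist": -0.443}, {"xyz": [246, -108, 0], "twist": -0.443}, {"xyz": [298, -131, 0], "twist": -0.443}, {"xyz": [345, -151, 0], "twist": -0.443}, {"xyz": [375, -164, 0], "twist": -0.443}, {"xyz": [384, -168.5, 0], "twist": -0.443}, {"xyz": [384, -168.5, 0], "twist": -0.443}]'

```text
time_s: 28.3
ee_pos: [0.4374, -0.2525, 0.3065]
orientation: [2.22, -2.222, -0.003]
wrist_force: [0.5, 0.7, -0.5]
opening: 0.0202
```

Call:
arm_command --moves '[{"xyz": [0, 0, 15], "twist": 0}, {"xyz": [0, 0, 30], "twist": 0}, {"xyz": [0, 0, 30], "twist": 0}, {"xyz": [0, 0, 30], "twist": 0}]'

```text
time_s: 28.8
ee_pos: [0.4378, -0.2522, 0.2777]
orientation: [2.222, -2.22, 0.0]
wrist_force: [0.1, 1.0, -0.6]
opening: 0.0202
```

```bash
python3 -c "
from h import *
go(437,-252.6,254.4,0)
c=snap('wrist'); np.save('wh4.npy',c,allow_pickle=True)
s=snap('scene')
u,v=proj(s,[.437,-.251,.06])[0].astype(int)
a=cv2.resize(s['color'][v-50:v+50,u-50:u+50],(400,400),interpolation=2)
b=cv2.resize(c['color'][140:340,220:420],(400,400),interpolation=2)
b=(255*(b/255.)**.6).astype(np.uint8)
cv2.imwrite('pics/h4.png',np.hstack([a,b])[:,:,::-1])"
```

```text
from [ 437.8 -252.2  277.7] -180.0 xyz [ 0.4  0.8 23.3] twist 0.001 j6 0.21 f [ 0.1  1.  -0.6] open 20.2 t 28.8
```

View pics/h4.png

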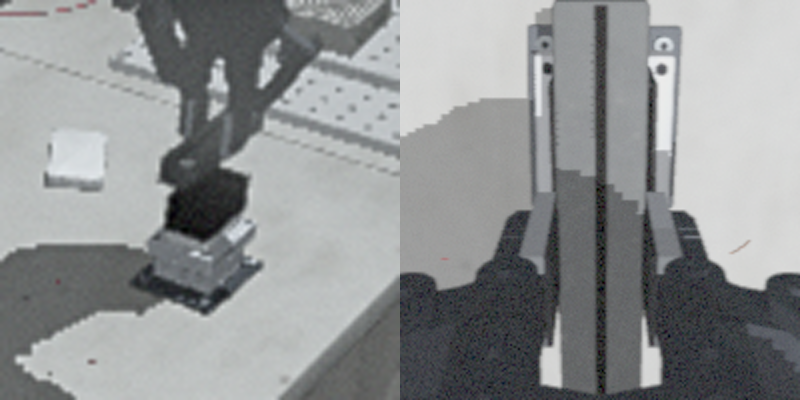

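Bar held level, groove end at right-crop (201,6), running straight down to (201,390).

```bash
python3 - <<'E'
from h import *
c=np.load('wh4.npy',allow_pickle=True).item()
k=lambda a:(np.array(a)+.5)/2-.5+[220,140]
print(cast(c,k([[201,3],[154,3],[248,3],[201,380]]),.1193)*1000)
E
```

```text
[[ 438.00257877 -311.33546465  119.3       ]
 [ 448.37407938 -311.32928448  119.3       ]
 [ 427.63191097 -311.34164431  119.3       ]
 [ 437.91705732 -211.37059602  119.3       ]]
```

Call:
arm_command --moves '[{"xyz": [0, 1, 10], "twist": 0}, {"xyz": [0, 1, 17], "twist": 0}, {"xyz": [0, 1, 20], "twist": 0}, {"xyz": [0, 1, 22], "twist": 0}, {"xyz": [0, 1, 23], "twist": 0}, {"xyz": [0, 1, 23], "twist": 0}]'

```text
time_s: 29.65
ee_pos: [0.4367, -0.2525, 0.2547]
orientation: [-2.221, 2.221, -0.0]
wrist_force: [0.1, 0.0, -1.0]
opening: 0.0205
```

Call:
arm_command --moves '[{"xyz": [0, 0, 0.5], "twist": 0}, {"xyz": [0, 0, 0.5], "twist": 0}, {"xyz": [0, 0, 0.5], "twist": 0}]'

```text
time_s: 30.02
ee_pos: [0.4367, -0.2524, 0.2544]
orientation: [-2.221, 2.221, -0.001]
wrist_force: [-1.1, 0.1, 1.2]
opening: 0.0208
```

Touching. Half a millimetre more, then release and rise.

Call:
arm_command --moves '[{"xyz": [0, 0, 0.5], "twist": 0}, {"xyz": [0, 0, 0.5], "twist": 0}, {"xyz": [0, 0, 0.5], "twist": 0}]'

```text
time_s: 30.4
ee_pos: [0.4367, -0.2525, 0.2543]
orientation: [-2.222, 2.221, -0.001]
wrist_force: [-1.3, 1.0, 4.9]
opening: 0.0204
```

Call:
arm_command --moves '[{"xyz": [0, 0, 0], "twist": 0}, {"xyz": [0, 0, 0], "twist": 0}, {"xyz": [0, 0, 0], "twist": 0}, {"xyz": [0, 0, 0], "twist": 0}, {"xyz": [0, 0, 0], "twist": 0}]' --jaw 50

```text
time_s: 31.02
ee_pos: [0.4366, -0.2524, 0.2536]
orientation: [2.221, -2.221, -0.0]
wrist_force: [0.2, -0.0, -0.1]
opening: 0.05
```

Call:
arm_command --moves '[{"xyz": [0, 0, -20], "twist": 0}, {"xyz": [0, 0, -60], "twist": 0}, {"xyz": [0, 0, -110], "twist": 0}, {"xyz": [0, 0, -120], "twist": 0}, {"xyz": [-10, 0, -120], "twist": 0}, {"xyz": [-20, 0, -120], "twist": 0}, {"xyz": [-20, 0, -120], "twist": 0}, {"xyz": [-20, 0, -120], "twist": 0}]'

```text
time_s: 32.02
ee_pos: [0.4366, -0.2322, 0.3731]
orientation: [2.222, -2.22, -0.002]
wrist_force: [-0.4, 0.7, 0.5]
opening: 0.05
```

```bash
python3 -c "
from h import *
go(437,-252.6,254.4,0)
c=snap('wrist'); np.save('wf.npy',c,allow_pickle=True)
s=snap('scene')
u,v=proj(s,[.437,-.251,.05])[0].astype(int)
a=cv2.resize(s['color'][v-50:v+50,u-50:u+50],(400,400),interpolation=2)
u,v=proj(c,[.437,-.251,.08])[0].astype(int);print(u,v)
b=cv2.resize(c['color'][v-75:v+75,u-75:u+75],(400,400),interpolation=2)
b=(255*(b/255.)**.6).astype(np.uint8)
cv2.imwrite('pics/f.png',np.hstack([a,b])[:,:,::-1])"
```

```text
from [ 436.6 -232.2  373.1] -180.0 xyz [ 20.4  -0.4 118.7] twist 0.001 j6 0.17 f [-0.4  0.7  0.5] open 50.0 t 32.02
319 172
```

View pics/f.png

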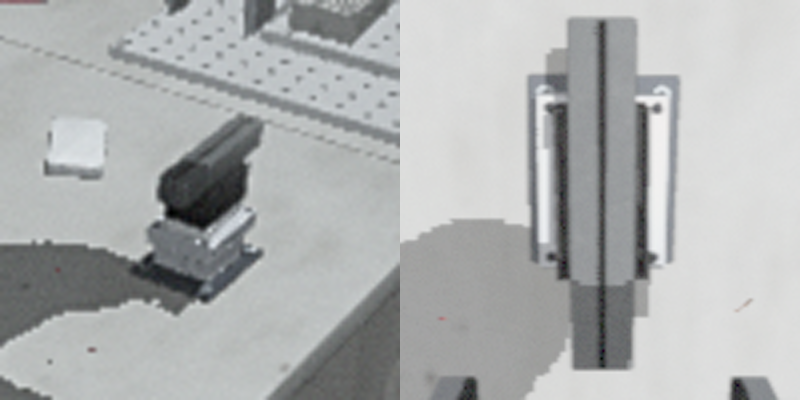

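The bar lies centred along the case: groove at u=202, ends at rows 17 and 369, with even rim showing on both sides.

```bash
python3 - <<'E'
from h import *
c=np.load('wf.npy',allow_pickle=True).item()
H=cast(c,(np.array([[202,18],[202,369]])+.5)/(400/150)-.5+[244,97],.096)*1000
print(H.round(1),H.mean(0))
print(r.job_done())
E
```

```text
[[ 437.1 -311.9   96. ]
 [ 437.1 -195.2   96. ]] [ 437.07066504 -253.55676213   96.        ]
the job is handed in; nothing more can be done
None
```

The driver module is stacked on the lower heat sink in the order asked, everything is released, and the job was handed in at about 32 s of the 112 s allowed. The hand-in gave no verdict.

| Part | Measured centre (x, y), mm | Seating |
|---|---|---|
| Lower heat sink | 437.0, -250.9 | fixed |
| Finned plate | 437.0, -251.0 | touched down at the height expected for full depth |
| Small tin | 437, -252 | touched down at the expected height |
| Potting case | 437.1, -253.1 | touched down at the expected height |
| Grey bar | 437.1, -253.6 | touched down at the expected height |

- **Centring:** each part is within about 2 mm of the one below, against the 8 mm allowed.
- **Alignment:** the long sides are in line to about 1–2°. The tin is the least square, turned about 2° against the plate.
- **Forces:** wrist force readings stayed below about 15 N.
- **Things to leave alone:** I never reached for the tape measure, cutters, marker, blue plate or larger tin. The tape measure was the only one close by, and the fingers passed clear of it. I did not take a final measurement of any of their positions.
- **Uncertain readings:** the tin's far edge was in shadow, so its centre rests partly on its known length. The gripper also read 1–2 mm less than each part's true width. Nothing else disagreed or failed.
- **Picture budget:** I viewed 15 pictures, one over the 14 budgeted.

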